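# Torque the grain mill's base bolt until the click wrench trips

### The job

The shop's grain mill is being bolted back onto the counter: swing the rubber-gripped click wrench that already sits on its front bolt clockwise (seen from above) until the bolt is tight and the handle breaks over at its joint by about 10 degrees, then stop well before the handle folds to its end stop, and let go with the handle left kinked. Leave the plain flat spanner on the wooden rack's bolt where it is.

Things in the scene. Friction and masses are not known exactly. Their poses are not given: they have to be found in the camera images.
- mill: Grain mill, hopper off, bolted to the counter left or right of the middle: grey cast base plate 270 x 150 x 20 mm with a round grey drum (116 mm wide, top 144 mm above the counter) on it, drum axis 125 mm beyond the front bolt. Origin on the counter under the front bolt, x axis from that bolt to the drum (roughly away from the robot), z up. The plate reaches 50 mm from the bolt towards the robot.
- bolt_axis (a point): Point on the vertical axis of the mill's front bolt, 60 mm above the counter. The click wrench sits on this bolt, level, pointing roughly to the robot: round steel head 38 mm across, steel neck, breakaway joint (vertical pin) 50 mm from the bolt axis, then the handle. It cannot come off: it only turns about the bolt and folds at the pin.
- wrench_grip (a point): Middle of the click wrench's black rubber grip: a level bar 110 mm long, 28 mm wide, 26 mm high, its middle 60 mm above the counter and 190 mm from the bolt axis while the handle is straight; x axis along the handle towards the bolt, z up. The grip spans 135 to 245 mm from the bolt, a steel cap ends at 253 mm. Clear counter lies under and around it.
- mill_bolt (a joint): Turn of the mill's front bolt with the wrench's head and neck, rad, growing clockwise seen from above. Starts loose at 0 to 0.25, turns with about 2 N at the grip, stays where it is left, and is tight (stops dead) at 0.50.
- click_handle (a joint): Fold of the wrench's handle at its breakaway joint, rad, growing clockwise seen from above; 0 = straight. Once the bolt is tight, about 9 N sideways at the middle of the grip breaks it over; it then folds steadily under that same force, stays where it is left, and meets its end stop at 0.32. Tripped means above 0.10.
- spanner_end (a point): Jaw end of the plain flat spanner, 50 mm above the counter: a thin bare steel bar (6 mm thick, 16 mm wide, 210 mm long, no grip, no joint) on the foot bolt of a pine counter rack with packets on its shelf, on the other side of the middle from the mill. It points roughly to the robot and swings easily if touched; not part of the job.

How it is judged:
At the end, for the whole second after the job is handed in: The mill's bolt is tight (turned beyond 0.45 of its 0.50 rad), and the click wrench's handle is left at rest, tripped: folded by more than 0.10 rad at its breakaway joint (value of joint mill_bolt above 0.45 rad and value of joint click_handle above 0.1 rad and velocity of joint click_handle between -0.05 and 0.05 rad/s); the robot touches nothing.
It fails at once if the tripped handle is folded on to its end stop (beyond 0.30 rad) (value of joint click_handle above 0.3 rad).
It fails at once if the plain spanner on the rack is moved by more than 15 mm at its end (distance of spanner_end from where it was at the start of the episode above 0.015 m).
It also fails if it takes over 35 s, if anything falls off the work surface, if the arm or the gripper's body presses on something with over 40 N, if the wrist force passes 120 N, or if a joint passes its speed limit or range.

### The arm

A 7-joint arm with a two-finger parallel gripper is mounted at the origin on the work surface. World frame = base frame: x ahead of the robot, y to its left, z up, the work surface at z = 0. Lengths are in m, angles in rad, forces in N, time in s.
With the tool pointing down it reaches from about 0.4 to 0.75 m from the base axis. Payload 19.5 kg.
Tool frame: the origin (TCP) lies between the finger pads; the fingertips stand 8 mm ahead of it and the grasp point (between the pads) lies 11 mm behind it (arm.tips_ahead is the distance from the TCP to the fingertips, in m); z points along the fingers, x is the direction in which the jaws open and shut, and the axes are right-handed (so a half turn about z gives the same grasp; the last joint's range is limited). The gripper opens to 85 mm and grips with 20 to 120 N. Pads are 22 mm wide; open, the fingers measure 114 mm over their backs; the gripper's body (76 mm by 85 mm) begins 54 mm behind the grasp point. The pads swing forward as they close: fully open they stand 13 mm farther back than shut.
Start: joints at [-1.206, 0.707, -0.028, 1.485, 0.022, 0.951, -0.075], TCP at [0.227, 0.528, 0.239] pointing down, gripper open.
Joint ranges: [-2.71, 2.71], [-0.32, 2.16], [-1.57, 1.52], [0, 2.45], [-1.46, 4.6], [0, 2.02], [-2.83, 2.83]. Speed limits (rad/s): [1.89, 1.89, 2.57, 2.57, 3.01, 3.01, 3.01].

### API

Orientations are given as a unit quaternion [x, y, z, w].
In Python, from station import arm gives the robot as it stands. The module is installed in compiled form; this text tells all that it offers.
- The arm moves only by the tool apply_moves, never from a script. Its argument "moves" is text: rows parted by semicolons, each of 4 numbers parted by spaces: the shift along the world's x, y, z in m, then the turn about the world's z in degrees. A call has 1 to 20 rows; each row is the pose to reach, as a shift and turn from the pose measured when the call began; what a row does not reach only later rows make up. A row lasts 1/12 s, in which the tool goes at most 41.7 mm and 7.16 degrees, less where a joint would pass 70% of its speed; a pose out of reach is approached as far as the arm can. A call with a gripper value outside its range is refused whole. "hand" is the finger opening in m, from 0 to 0.0854, set as the call begins (left out, the last holds). The fingers move at their own pace and stop on an object; the grip force is fixed at half the most. Time passes only in rows, so rows that repeat a pose let the fingers close. It gives the time, the measured TCP pose, the force and the opening at its end, in the units of the state.
- arm.state(): the state, without advancing time (a new reading comes with each control period).
- arm.read_camera(name): name is "scene" or "top" or "wrist"; returns (picture, depth): 384x512x3 uint8, blue, green, red; 384x512 float32, m along the optical axis (not along the pixel's ray), 0 where there is no reading.
- arm.get_calibration(name): a dict with "fx", "fy", "cx", "cy" (pixels), "R" (3x3) and "t" (3): a world point X has camera coordinates R X + t. Camera axes: x right, y down, z forward; pixel columns grow to the right and rows downward; lengths in m; the calibration is good to about 2 mm. A picture is of the moment at which its call begins: read the wrist's pose just before it. get_calibration takes no time and is no camera call; for the wrist camera it gives the pose at the moment of the call.
- arm.finish_job(): hands the job in, once; it reports no verdict.
The state is a dict: "time": time; "joints": joint angles; "joint_velocities": joint speeds; "joint_torque": joint torques, N m; "tool_pos": TCP position; "ee_rot": TCP orientation; "force": force on the tool from outside, world axes, zero at the start; "torque": the same for the moment, N m; "gripper_width": opening from 0.0 (shut) to 1.0 (fully open).
Only numpy, scipy, OpenCV 4.12 (cv2) and the standard library are available. Lean on these libraries where they do the work, as an engineer would, in place of code of your own. Each camera call takes 0.05 s, during which the arm holds its last target.

## Working session

There is one attempt and no reset: what is moved stays moved. The work goes in short steps, Python scripts to look and compute and a tool call to move; the robot and the scene stay as the last step left them, time stands still between calls to the robot, and variables do not carry over. Pictures are saved under pics/ and viewed, and the job is handed in when it is done.

Besides the shell and the picture viewer there is one more tool, called after "Call:" by a JSON object that holds its "method" and its "body", one argument or row to a line. apply_moves: Moves the arm, as the interface text tells. Its arguments: {"type":"object","properties":{"moves":{"type":"string"},"hand":{"type":"number"}},"required":["moves"]}

```bash
mkdir -p pics; python3 - <<'E'
from station import arm
import cv2
s=arm.state(); print({k:s[k] for k in('time','tool_pos','ee_rot','force','gripper_width')})
for n in("scene","top","wrist"):
    c=arm.get_calibration(n); p,d=arm.read_camera(n); cv2.imwrite(f"pics/{n}0.png",p)
    import numpy as np; np.savez(f"{n}0.npz",p=p,d=d,**c)
    print(n,c['fx'],c['cx'],c['cy'],c['R'].tolist() if hasattr(c['R'],'tolist') else c['R'],c['t'])
E
```

```text
{'time': 0.0, 'tool_pos': array([0.2274071 , 0.5278596 , 0.23883906]), 'ee_rot': array([ 8.35359283e-01,  5.49704086e-01, -4.35318554e-04,  3.09600918e-04]), 'force': array([0.27207978, 0.24089191, 0.43585808]), 'gripper_width': 1.0015419571515105}
scene 434.20904174960344 256.0141493587212 193.3325288593851 [[0.3911866067531753, 0.9203112823400954, -0.00042695955964575024], [0.7121845585454247, -0.3030142389923494, -0.6332262830437048], [-0.5828946673854506, 0.2474055669652894, -0.7739665962870679]] [-0.19284922 -0.39226755  1.65458256]
top 390.6274494172704 252.77478829761353 195.3270429412117 [[-0.007794032985602204, -0.9997917505217213, 0.018860239620207504], [-0.9962457585303239, 0.0061374252506246766, -0.08635230524794031], [0.0862185691145464, -0.01946246644198252, -0.9960861261657222]] [-0.04510018  0.60437244  1.10188544]
wrist 339.7170062580348 256.7331033504826 190.91071205360143 [[0.3952365383397224, 0.9185792132881103, -0.0005546857057794053], [0.8746360644976183, -0.37614447437406123, 0.3058219891995692], [0.28071308028190184, -0.12135717248214153, -0.9520885480068483]] [-0.57440234 -0.03948531  0.3796622 ]
```

View pics/top0.png

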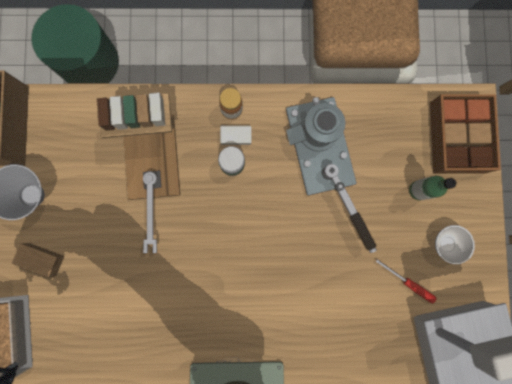

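View pics/scene0.png

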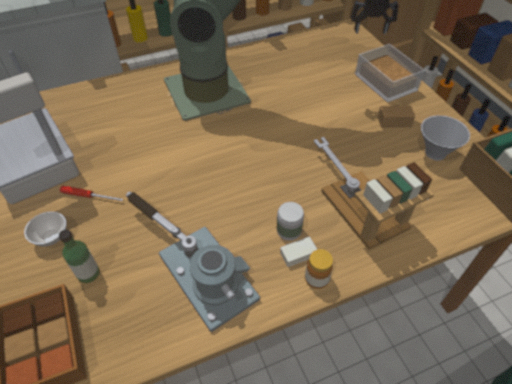

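View pics/wrist0.png

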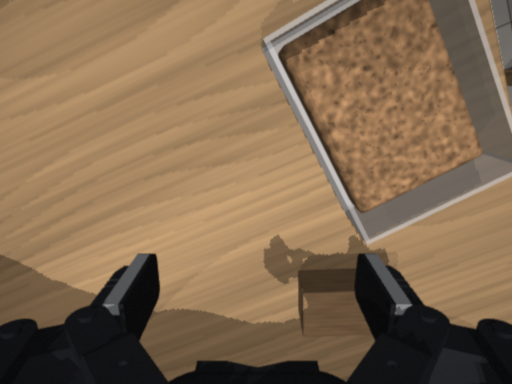

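The top view shows the click wrench bolt near (332,172) and the black grip from about (350,213) to (374,248). The spanner is on the left, at (150,178)–(150,250). Clockwise therefore swings the grip left in the image, which is +y. Next I'll triangulate the positions.

```bash
cat > h.py <<'E'
import numpy as np,cv2
def load(n): 
    z=np.load(n+'.npz'); return z
def ray(c,u,v):
    d=np.array([(u-c['cx'])/c['fx'],(v-c['cy'])/c['fy'],1.]); R=np.array(c['R']);t=np.array(c['t'])
    return -R.T@t,R.T@d
def plane(c,u,v,z):
    o,d=ray(c,u,v); return o+d*(z-o[2])/d[2]
def tri(c1,p1,c2,p2):
    o1,d1=ray(c1,*p1);o2,d2=ray(c2,*p2)
    s=np.linalg.lstsq(np.c_[d1,-d2],o2-o1,rcond=None)[0]
    a=o1+s[0]*d1;b=o2+s[1]*d2
    return (a+b)/2,np.linalg.norm(a-b)
def proj(c,X):
    q=np.array(c['R'])@X+np.array(c['t']); return q[0]/q[2]*c['fx']+c['cx'],q[1]/q[2]*c['fy']+c['cy']
def dark(p,box,th=50):
    x0,y0,x1,y1=box; m=np.zeros(p.shape[:2],np.uint8)
    m[y0:y1,x0:x1]=(p[y0:y1,x0:x1].max(2)<th)*255
    n,l,st,ce=cv2.connectedComponentsWithStats(m); i=1+np.argmax(st[1:,4]); 
    ys,xs=np.where(l==i); P=np.c_[xs,ys].astype(np.float32)
    return P,ce[i],cv2.minAreaRect(P),st[i]
E
python3 - <<'E'
from h import *
T=load('top0');S=load('scene0');out={}
for n,z,b in(('t',T,(335,190,390,260)),('s',S,(115,180,190,245))):
    for th in(45,60,75):
        P,c,r,st=dark(z['p'],b,th); print(n,th,c,r,st)
    P,c,r,st=dark(z['p'],b,60); out[n]=c
    bx=b; im=cv2.resize(z['p'][b[1]-40:b[3],b[0]-30:b[2]+30],None,fx=5,fy=5,interpolation=cv2.INTER_NEAREST); cv2.imwrite(f'pics/crop_{n}.png',im)
    print('depth',z['d'][int(c[1]),int(c[0])])
X,e=tri(T,out['t'],S,out['s']); print('grip tri',X,e, proj(T,X))
o,d=ray(T,*out['t']);print('depth pt',o+d*T['d'][int(out['t'][1]),int(out['t'][0])])
E
```

```text
Traceback (most recent call last):
  File "h.py", line 19, in dark
    n,l,st,ce=cv2.connectedComponentsWithStats(m); i=1+np.argmax(st[1:,4]);
                                                       ~~~~~~~~~^^^^^^^^^^
ValueError: attempt to get argmax of an empty sequence
```

```bash
ls pics
```

```text
scene0.png
top0.png
wrist0.png
```

```bash
python3 - <<'E'
from h import *
T=load('top0');S=load('scene0');out={}
for n,z,b in(('t',T,(335,190,390,260)),('s',S,(115,180,190,245))):
    im=cv2.resize(z['p'][b[1]-40:b[3],b[0]-30:b[2]+30],None,fx=5,fy=5,interpolation=cv2.INTER_NEAREST); cv2.imwrite(f'pics/crop_{n}.png',im)
    for th in(55,65,75,85):
        P,c,r,st=dark(z['p'],b,th); print(n,th,c,r,st[4])
    P,c,r,st=dark(z['p'],b,75); out[n]=c
X,e=tri(T,out['t'],S,out['s']); print('grip tri',X,e, proj(T,X))
o,d=ray(T,*out['t']);print('depth pt',o+d*T['d'][int(out['t'][1]),int(out['t'][0])])
E
```

```text
t 55 [362.46153846 237.46153846] ((362.60003662109375, 237.2000274658203), (10.733126640319824, 1.7888542413711548), 63.43495178222656) 13
t 65 [362.41230769 231.07384615] ((362.58514404296875, 231.1608123779297), (37.63896942138672, 9.20179271697998), 62.10273361206055) 325
t 75 [362.29945055 230.89285714] ((362.2830810546875, 231.0878448486328), (38.14463424682617, 9.827252388000488), 62.241458892822266) 364
t 85 [362.29820051 230.89203085] ((362.4411926269531, 231.26470947265625), (38.64706039428711, 10.529412269592285), 61.927513122558594) 389Traceback (most recent call last):
  File "<stdin>", line 6, in <module>
  File "h.py", line 19, in dark
    n,l,st,ce=cv2.connectedComponentsWithStats(m); i=1+np.argmax(st[1:,4]);
                                                       ~~~~~~~~~^^^^^^^^^^
    return _wrapfunc(a, 'argmax', axis=axis, out=out, **kwds)
    return bound(*args, **kwds)
ValueError: attempt to get argmax of an empty sequence
```

View pics/crop_t.png

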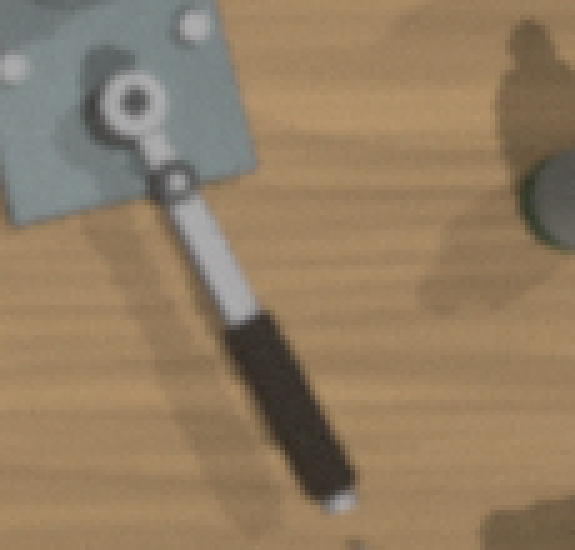

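View pics/crop_s.png

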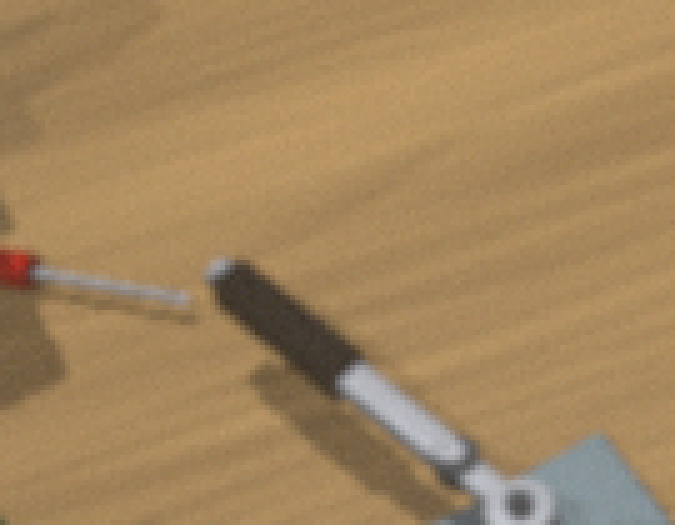

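```bash
python3 - <<'E'
from h import *
T=load('top0');S=load('scene0')
P,c,r,st=dark(T['p'],(335,190,390,260),75); P2,c2,r2,st2=dark(S['p'],(115,180,190,245),85); print(c2,r2,st2[4])
for nm,a,b in(('grip',c,c2),('bolt',(332,170.2),(188.8,240.6)),('pin',(340.2,186.2),(176.2,232.6)),('cap',(373,249.6),(128.5,194))):
    X,e=tri(T,a,S,b); Q=plane(T,*a,.06); Q2=plane(S,*b,.06); print(nm,X.round(4),e.round(4),'pl60',Q[:2].round(4),Q2[:2].round(4), T['d'][int(a[1]),int(a[0])], (T['R']@X+T['t'])[2].round(4))
    if nm=='grip': g=Q
    if nm=='bolt': bq=Q
    if nm=='pin': p=Q
v=g-bq; print(np.linalg.norm(v), np.degrees(np.arctan2(v[1],v[0])),np.linalg.norm(p-bq))
# mill plate edges direction: blue-grey mask at z=.02
for uv in((308,193),(356,183),(289,106)): print(plane(T,*uv,.02))
E
```

```text
[141.63636364 205.01748252] ((141.51220703125, 205.10975646972656), (32.48414611816406, 9.838947296142578), 38.65980911254883) 286
grip [ 0.4994 -0.3545  0.0595] 0.0004 pl60 [ 0.4995 -0.3541] [ 0.4997 -0.3546] 1.076896 1.0926
bolt [ 0.6706 -0.27    0.0673] 0.0036 pl60 [ 0.6711 -0.2734] [ 0.6665 -0.2677] 1.0898316 1.0979
pin [ 0.6264 -0.2935  0.0585] 0.005 pl60 [ 0.6255 -0.2955] [ 0.6287 -0.2913] 1.0942192 1.1034
cap [ 0.4478 -0.3806  0.0634] 0.0015 pl60 [ 0.4473 -0.3824] [ 0.4452 -0.38  ] 1.080358 1.0848
0.18969319709078253 -154.8213346333935 0.05071409684743492
[ 0.61042852 -0.21050769  0.02      ]
[ 0.63898188 -0.35205975  0.02      ]
[ 0.87022027 -0.15912067  0.02      ]
```

Both views agree: the grip middle is at (0.4995, -0.354, 0.060), with 190 mm from bolt to grip and 51 mm from bolt to pin, matching the text. The handle axis lies at 25.2° to x. I'll straddle the bar with the jaws part open and swing it towards +y. First, a transit along an arc.

Call:
{"method": "apply_moves", "body": {
  "moves": "0.021 -0.026 0.002 -4.4; 0.042 -0.052 0.004 -8.8; 0.063 -0.078 0.006 -13; 0.084 -0.104 0.008 -17.5; 0.105 -0.13 0.01 -22; 0.126 -0.156 0.01 -26; 0.147 -0.18 0.01 -30; 0.168 -0.205 0.01 -35; 0.189 -0.23 0.01 -39; 0.21 -0.255 0.01 -43; 0.23 -0.28 0.01 -48; 0.25 -0.305 0.01 -52; 0.27 -0.33 0.01 -57; 0.29 -0.355 0.01 -61; 0.31 -0.38 0.01 -65; 0.31 -0.405 0.01 -69; 0.31 -0.435 0.01 -73; 0.31 -0.465 0.01 -77; 0.31 -0.5 0.01 -82; 0.31 -0.53 0.01 -86",
  "hand": 0.0854
}}

```text
time: 1.82
tool_pos: [0.5371, -0.0042, 0.2489]
ee_rot: [0.985, -0.17, -0.0, 0.0]
force: [1.0, -0.7, 0.5]
gripper_width: 1.001
```

Call:
{"method": "apply_moves", "body": {
  "moves": "-0.003 -0.03 0 -4; -0.006 -0.06 0 -8; -0.009 -0.09 0 -12; -0.012 -0.12 0 -16; -0.015 -0.15 0 -20; -0.018 -0.18 -0.01 -24; -0.021 -0.21 -0.02 -28; -0.024 -0.24 -0.03 -32; -0.028 -0.27 -0.04 -36; -0.032 -0.3 -0.05 -40; -0.036 -0.33 -0.06 -43; -0.038 -0.35 -0.07 -45; -0.038 -0.35 -0.07 -45; -0.038 -0.35 -0.07 -45",
  "hand": 0.06
}}

```text
time: 2.98
tool_pos: [0.4985, -0.3547, 0.1781]
ee_rot: [0.845, -0.535, -0.001, 0.0]
force: [-0.4, 0.5, -0.4]
gripper_width: 0.703
```

```bash
python3 - <<'E'
from station import arm
import cv2,numpy as np
from h import *
s=arm.state(); print(s['time'],s['tool_pos'],s['ee_rot'],s['joints'].round(2),s['gripper_width'])
c=arm.get_calibration('wrist'); p,d=arm.read_camera('wrist'); cv2.imwrite('pics/w1.png',p); np.savez('w1.npz',p=p,d=d,**c)
E
```

```text
2.9833 [ 0.49845582 -0.35470064  0.17808937] [ 8.44940113e-01 -5.34859578e-01 -1.19872478e-03  1.85432961e-05] [ 0.36  0.88  0.46  1.42 -0.44  0.94 -0.2 ] 0.7029706892074494
```

View pics/w1.png

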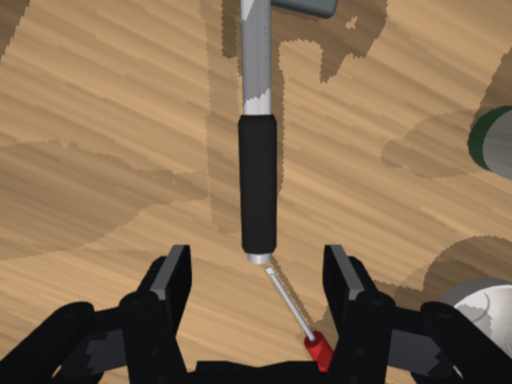

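The wrist view shows the grip upright at column ~258, rows 115–255, centred between the jaws (columns 188 and 325). I'll check its position from this view before going down.

```bash
python3 - <<'E'
from h import *
W=load('w1');T=load('top0')
P,c,r,st=dark(W['p'],(225,105,295,262),45); print(c,r,st)
_,ct,_,_=dark(T['p'],(335,190,390,260),75)
X,e=tri(W,r[0],T,ct); print('tri',X,e)
for v in (120,185,248):
    xs=P[P[:,1]==v,0]; print(v,xs.min(),xs.max(),plane(W,xs.mean(),v,.073), W['d'][v,int(xs.mean())])
E
```

```text
[257.90236748 182.25644249] ((257.0, 183.5), (137.0, 36.0), 90.0) [ 239  115   37  138 4773]
tri [ 0.49978974 -0.35427691  0.05762325] 0.0012861553192169927
120 240.0 274.0 [ 0.54582837 -0.33210527  0.073     ] 0.23842685
185 241.0 275.0 [ 0.50359544 -0.3529495   0.073     ] 0.2513759
248 244.0 273.0 [ 0.45726021 -0.37540908  0.073     ] 0.26665953
```

The wrist view agrees to within 2 mm. Going down around the bar.

Call:
{"method": "apply_moves", "body": {
  "moves": "0.001 0 -0.03 0; 0.001 0 -0.06 0; 0.001 0 -0.09 0; 0.001 0 -0.11 0; 0.001 0 -0.124 0; 0.001 0 -0.126 0; 0.001 0 -0.126 0; 0.001 0 -0.126 0",
  "hand": 0.05
}}

```text
time: 3.7
tool_pos: [0.5008, -0.3536, 0.0539]
ee_rot: [0.846, -0.534, -0.0, -0.0]
force: [-0.4, -0.6, -0.1]
gripper_width: 0.586
```

```bash
python3 - <<'E'
import numpy as np
B=np.array([.6705,-.2725]);p0=np.array([.5008,-.3536])
for d in range(0,41,2):
    t=np.radians(25.4-d); u=np.array([np.cos(t),np.sin(t)]);n=np.array([-u[1],u[0]])
    print(d,(B-.19*u+.011*n).round(4),(B-.19*u+.011*n-p0).round(4))
E
```

```text
0 [ 0.4941 -0.3441] [-0.0067  0.0095]
2 [ 0.4918 -0.3379] [-0.009   0.0157]
4 [ 0.4896 -0.3316] [-0.0112  0.022 ]
6 [ 0.4876 -0.3252] [-0.0132  0.0284]
8 [ 0.4859 -0.3188] [-0.0149  0.0348]
10 [ 0.4844 -0.3124] [-0.0164  0.0412]
12 [ 0.4831 -0.3058] [-0.0177  0.0478]
14 [ 0.4821 -0.2993] [-0.0187  0.0543]
16 [ 0.4813 -0.2927] [-0.0195  0.0609]
18 [ 0.4807 -0.2861] [-0.0201  0.0675]
20 [ 0.4803 -0.2794] [-0.0205  0.0742]
22 [ 0.4802 -0.2728] [-0.0206  0.0808]
24 [ 0.4803 -0.2661] [-0.0205  0.0875]
26 [ 0.4806 -0.2595] [-0.0202  0.0941]
28 [ 0.4812 -0.2529] [-0.0196  0.1007]
30 [ 0.482  -0.2463] [-0.0188  0.1073]
32 [ 0.483  -0.2397] [-0.0178  0.1139]
34 [ 0.4843 -0.2332] [-0.0165  0.1204]
36 [ 0.4858 -0.2267] [-0.015   0.1269]
38 [ 0.4875 -0.2203] [-0.0133  0.1333]
40 [ 0.4894 -0.214 ] [-0.0114  0.1396]
```

Call:
{"method": "apply_moves", "body": {
  "moves": "-0.003 0.005 0 0; -0.007 0.01 0 0; -0.009 0.016 0 -2; -0.011 0.022 0 -4; -0.013 0.028 0 -6; -0.015 0.035 0 -8; -0.015 0.035 0 -8"
}}

```text
time: 4.28
tool_pos: [0.4857, -0.3168, 0.0539]
ee_rot: [0.806, -0.592, -0.001, -0.001]
force: [-0.1, 0.3, -0.1]
gripper_width: 0.589
```

```bash
cat > meas.py <<'E'
# measure wrench: pin & grip in top view
from station import arm
from h import *
import sys
s=arm.state(); print(s['time'],s['tool_pos'].round(4),s['force'].round(2),s['torque'].round(2),s['gripper_width'])
for n in('top','wrist'):
    c=arm.get_calibration(n); p,d=arm.read_camera(n); k=n+sys.argv[1]; cv2.imwrite(f'pics/{k}.png',p); np.savez(k+'.npz',p=p,d=d,**c)
E
python3 meas.py 2
```

```text
4.2833 [ 0.4857 -0.3168  0.0539] [-0.15  0.29 -0.06] [ 0.02 -0.01 -0.05] 0.5892361206873447
```

View pics/wrist2.png

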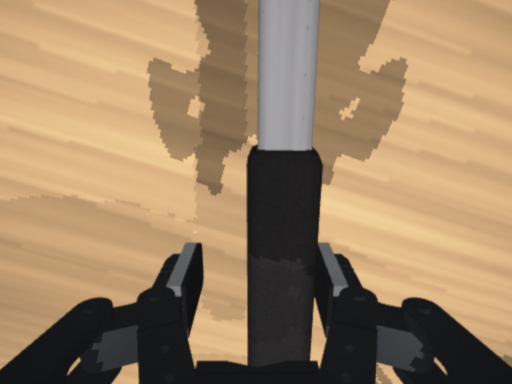

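View pics/top2.png

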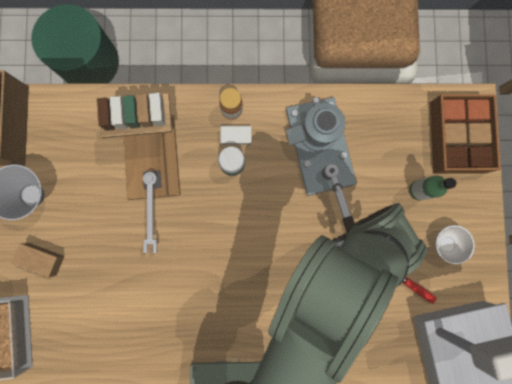

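The right-hand jaw is touching the grip at (318,270), and the handle has turned with it, still straight. I'll continue in small steps and watch the force.

Call:
{"method": "apply_moves", "body": {
  "moves": "-0.001 0.003 0 -1; -0.0015 0.006 0 -2; -0.002 0.01 0 -3; -0.003 0.013 0 -4; -0.003 0.016 0 -5; -0.004 0.019 0 -6"
}}

```text
time: 4.88
tool_pos: [0.482, -0.2987, 0.0538]
ee_rot: [0.774, -0.633, -0.0, -0.0]
force: [2.6, -1.8, 0.5]
gripper_width: 0.588
```

Call:
{"method": "apply_moves", "body": {
  "moves": "-0.0003 0.003 0 -1; -0.0006 0.006 0 -2; -0.0009 0.01 0 -3"
}}

```text
time: 5.13
tool_pos: [0.4809, -0.2886, 0.0538]
ee_rot: [0.756, -0.654, -0.0, -0.0]
force: [-0.8, -2.5, -0.1]
gripper_width: 0.585
```

Call:
{"method": "apply_moves", "body": {
  "moves": "0 0.003 0 -1; 0 0.006 0 -2"
}}

```text
time: 5.3
tool_pos: [0.4808, -0.2822, 0.0538]
ee_rot: [0.744, -0.668, -0.0, -0.0]
force: [-1.7, -2.6, 0.6]
gripper_width: 0.589
```

Call:
{"method": "apply_moves", "body": {
  "moves": "0 0.003 0 -1; 0 0.006 0 -2"
}}

```text
time: 5.47
tool_pos: [0.4807, -0.2758, 0.0538]
ee_rot: [0.732, -0.681, -0.0, -0.0]
force: [-1.1, -2.8, -0.8]
gripper_width: 0.585
```

Call:
{"method": "apply_moves", "body": {
  "moves": "0 0.003 0 -1; 0 0.006 0 -2"
}}

```text
time: 5.63
tool_pos: [0.4807, -0.2695, 0.0537]
ee_rot: [0.719, -0.695, -0.0, -0.0]
force: [-1.4, -2.2, -0.3]
gripper_width: 0.585
```

Call:
{"method": "apply_moves", "body": {
  "moves": "0 0.003 0 -1; 0 0.005 0 -1.5"
}}

```text
time: 5.8
tool_pos: [0.4809, -0.2639, 0.0538]
ee_rot: [0.71, -0.705, -0.0, -0.0]
force: [-0.7, -2.4, -0.2]
gripper_width: 0.586
```

Call:
{"method": "apply_moves", "body": {
  "moves": "0 0.003 0 -1; 0 0.005 0 -1.5"
}}

```text
time: 5.97
tool_pos: [0.4811, -0.2584, 0.0538]
ee_rot: [-0.7, 0.714, 0.0, 0.001]
force: [1.1, -2.1, -0.0]
gripper_width: 0.588
```

Call:
{"method": "apply_moves", "body": {
  "moves": "0.0003 0.003 0 -1; 0.0006 0.004 0 -1"
}}

```text
time: 6.13
tool_pos: [0.4816, -0.2539, 0.0537]
ee_rot: [-0.693, 0.721, 0.001, 0.001]
force: [-2.9, -3.2, 0.7]
gripper_width: 0.584
```

Call:
{"method": "apply_moves", "body": {
  "moves": "0.0003 0.002 0 -1; 0.0006 0.004 0 -1"
}}

```text
time: 6.3
tool_pos: [0.4819, -0.2507, 0.0538]
ee_rot: [-0.686, 0.728, 0.0, -0.0]
force: [-4.7, -8.8, -0.4]
gripper_width: 0.586
```

The force has risen to about 9 N with the bolt turned ~28°, so the bolt is tight. Now I'll fold the handle a little, then look.

Call:
{"method": "apply_moves", "body": {
  "moves": "0.0004 0.003 0 -1; 0.001 0.006 0 -2; 0.0015 0.009 0 -3.5; 0.002 0.011 0 -4"
}}

```text
time: 6.63
tool_pos: [0.4836, -0.2404, 0.0539]
ee_rot: [-0.659, 0.752, -0.0, -0.001]
force: [-4.0, -8.0, -0.6]
gripper_width: 0.583
```

```bash
python3 meas.py 3
```

```text
6.6333 [ 0.4836 -0.2404  0.0539] [-3.97 -8.04 -0.61] [-1.65  0.82 -0.03] 0.5831901465668159
```

View pics/wrist3.png

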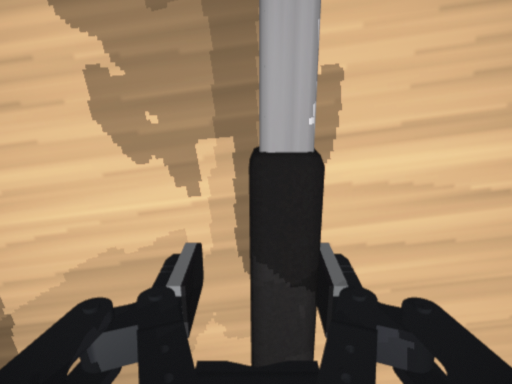

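View pics/top3.png

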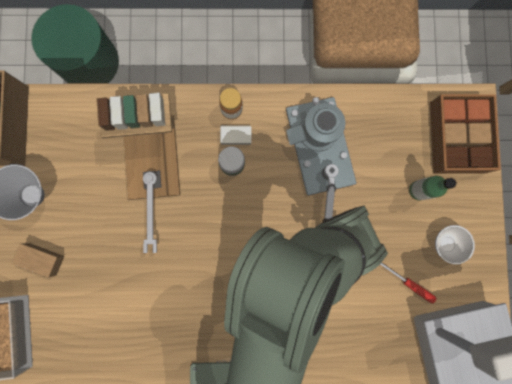

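```bash
cat > hd.py <<'E'
from h import *
import sys
W=load(sys.argv[1])
p=W['p'];pts=[]
for v in range(165,240,5):
    row=(p[v,225:345].max(1)<60); xs=np.where(row)[0]+225
    xs=xs[(xs>240)&(xs<330)]
    pts.append(plane(W,xs.mean(),v,.073)[:2])
pts=np.array(pts); vx,vy,x,y=cv2.fitLine(pts.astype(np.float32),cv2.DIST_L2,0,.01,.01).ravel()
print('handle angle',np.degrees(np.arctan(vy/vx)),pts[0],pts[-1])
# perpendicular: where does line pass relative to the bolt
B=np.array([.6705,-.2725]);n=np.array([-vy,vx])*np.sign(vx);print('offset of line from bolt',(np.array([x,y])-B)@n)
E
python3 hd.py wrist2; python3 hd.py wrist3
```

```text
handle angle 17.072868 [ 0.53651584 -0.31141522] [ 0.51107633 -0.31934492]
offset of line from bolt 0.0019622171487027468
handle angle -7.5430813 [ 0.53201009 -0.25703084] [ 0.50559532 -0.25351718]
offset of line from bolt -0.002860831236097972
```

The handle line now misses the bolt axis by ~5 mm more than before, which gives a fold of ~5°. That agrees with the 12 mm pushed since tightness. I'll push another 11 mm, then back off.

Call:
{"method": "apply_moves", "body": {
  "moves": "0.0006 0.003 0 -1; 0.001 0.006 0 -2; 0.002 0.009 0 -3.5; 0.0025 0.011 0 -4"
}}

```text
time: 7.07
tool_pos: [0.486, -0.2298, 0.0539]
ee_rot: [-0.632, 0.775, -0.001, -0.001]
force: [-1.3, -8.5, -0.1]
gripper_width: 0.586
```

```bash
python3 meas.py 4; python3 hd.py wrist4
```

```text
7.0667 [ 0.486  -0.2298  0.0539] [-1.3  -8.46 -0.11] [-1.7   0.37  0.06] 0.5857538799125991
handle angle -11.347531 [ 0.53309371 -0.25003588] [ 0.50698269 -0.24466458]
offset of line from bolt -0.0049847227289607325
```

Call:
{"method": "apply_moves", "body": {
  "moves": "-0.001 -0.004 0 0; -0.002 -0.008 0 0; -0.002 -0.011 0 0; -0.002 -0.011 0 0; -0.002 -0.011 0.02 0; -0.002 -0.011 0.05 0; -0.002 -0.011 0.08 0; -0.002 -0.011 0.11 0; -0.002 -0.011 0.14 0; -0.002 -0.011 0.16 0; -0.002 -0.011 0.16 0"
}}

```text
time: 8.08
tool_pos: [0.4848, -0.2411, 0.2174]
ee_rot: [-0.632, 0.775, -0.003, -0.0]
force: [0.2, -0.1, 0.6]
gripper_width: 0.587
```

Call:
{"method": "apply_moves", "body": {
  "moves": "-0.03 -0.03 0.01 0; -0.05 -0.06 0.02 0; -0.06 -0.09 0.03 0; -0.06 -0.12 0.03 0; -0.06 -0.15 0.03 0; -0.06 -0.18 0.03 0; -0.06 -0.2 0.03 0; -0.06 -0.2 0.03 0; -0.06 -0.2 0.03 0"
}}

```text
time: 8.83
tool_pos: [0.4243, -0.4416, 0.2466]
ee_rot: [-0.632, 0.775, -0.002, -0.0]
force: [1.0, 0.1, -0.6]
gripper_width: 0.584
```

```bash
python3 meas.py 5; python3 - <<'E'
from h import *
T=load('top5'); b=(300,150,390,270)
cv2.imwrite('pics/c5.png',cv2.resize(T['p'][b[1]:b[3],b[0]:b[2]],None,fx=5,fy=5,interpolation=cv2.INTER_NEAREST))
E
```

```text
8.8333 [ 0.4243 -0.4416  0.2466] [ 0.98  0.06 -0.64] [0.05 0.02 0.02] 0.5839287136011085
```

View pics/c5.png

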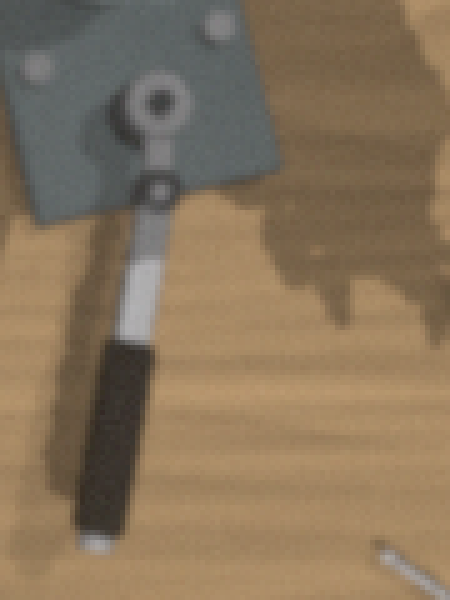

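View pics/top5.png

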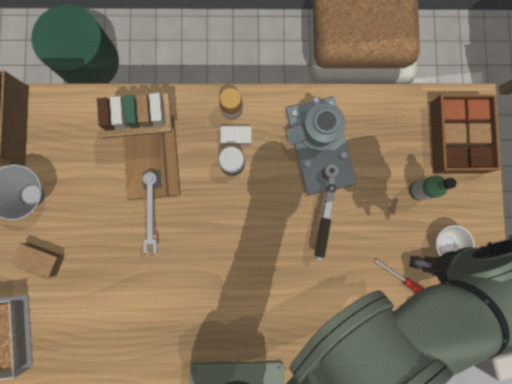

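The view is clear of the arm. The bolt head is at crop (160,102), the pin at (157,190) and the cap at (97,541), with a visible kink. The spanner still lies at (150,178)–(150,250). Next I'll measure the angles.

```bash
python3 - <<'E'
from h import *
T=load('top5');T0=load('top0')
f=lambda x,y:plane(T,300+x/5-.4,150+y/5-.4,.06)[:2]
b,p=f(160,102),f(157,190)
P,c,r,st=dark(T['p'],(305,200,340,262),75); g=plane(T,*c,.06)[:2]
ang=lambda v:np.degrees(np.arctan2(v[1],v[0]))
vx,vy,_,_=cv2.fitLine(np.array([plane(T,*q,.06)[:2] for q in P],np.float32),cv2.DIST_L2,0,.01,.01).ravel()
print(b,p,g,'neck',ang(b-p),'handle pin-grip',ang(p-g),'fitline',np.degrees(np.arctan(vy/vx)),'chord',np.linalg.norm(b-g))
# law of cosines free check: grip angle about bolt
print('bolt->grip',ang(b-g))
x=cv2.absdiff(T['p'][165:260,120:190],T0['p'][165:260,120:190]).max(2); print('spanner region diff',x.max(),(x>40).sum())
E
```

```text
[ 0.67170812 -0.27230729] [ 0.62165027 -0.2693429 ] [ 0.48353402 -0.24058999] neck -3.389057321780294 handle pin-grip -11.759817477413915 fitline -10.997942 chord 0.19082841140803056
bolt->grip -9.567445645088279
spanner region diff 63 1161
```

Fold is about 8.4° (0.147 rad) and the neck turned 28.6° (0.50 rad). The spanner region's pixel difference may be lighting or shadow, so I'll check the spanner itself.

```bash
python3 - <<'E'
from h import *
for k in('top0','top5'):
    p=load(k)['p'];b=p[190:258,138:165].astype(int)
    m=((b.max(2)-b.min(2)<25)&(b.min(2)>110)).astype(np.uint8)
    n,l,st,ce=cv2.connectedComponentsWithStats(m); i=1+np.argmax(st[1:,4]); print(k,st[i],ce[i])
from station import arm
s=arm.state(); print(s['time'],np.abs(s['joint_velocities']).max(),s['force'])
arm.finish_job()
E
```

```text
top0 [  5   0  14  63 418] [11.61961722 33.11722488]
top5 [  5   0  14  63 425] [11.58117647 33.48235294]
8.9333 0.0126202294866659 [ 0.4893623   0.63380161 -0.02396616]
the job is handed in; nothing more can be done
```

The mill bolt is tight and the click wrench's handle is left kinked. I handed the job in at about 9 s, with no verdict reported. I pushed the grip clockwise between part-open jaws until the force rose from about 2.5 N to about 9 N, folded the handle a little further, backed off and lifted clear.

Last checks from the top view:
- **Bolt:** the neck had turned about 28.6° (0.50 rad), which is tight.
- **Handle:** it is folded by about 8.4° (0.147 rad) measured from bolt, pin and grip. That is a little under the 10° asked, but above the 0.10 trip point and well short of the 0.30 limit. Other estimates disagreed slightly: 7.6° from the fitted grip line, 9.2° from the distance pushed and 8° from the wrist camera.
- **Spanner:** its outline is unchanged and its centre shifted by less than 0.4 pixel, about 1 mm. A plain image difference of that area did show changes; I took these to be changes in lighting or shadow, because the outline itself had not moved.
- **Robot:** clear of everything and at rest, with the tool force within sensor noise (under 1 N).

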